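Hold the tester pen on the clipper charger's round contact

TASK

The clipper will not charge, so test its charging cradle: lift the flat-sided tester pen out of its socket on the free-turning carousel and hold its sprung nose on the middle of the round contact of the cradle (not the square one), with the pen square to the sloping face. Press gently, so that the nose goes about half way in without reaching its stop, and finish still holding the pen there. Leave everything else on the bench as it is; the carousel may turn, but nothing on it may be knocked over.

Things in the scene. Friction and masses are not known exactly. Their poses are not given: they have to be found in the camera images.
- pen: Tester pen, 156 mm, 100 g, upright nose down in a carousel socket. Origin: tip of its nose when fully out; z runs up to the butt. Along z: brass nose 8 mm thick to 20 mm, neck 16 mm thick to 60, collar 36 mm square to 68, grey flat-sided grip 36 (x) by 20 mm (y) to 156. The collar rests on the socket's rim: lift 60 mm to come clear. It can turn in its socket.
- nose (a joint): How far the pen's sprung nose is pushed in, m: 0 fully out, 0.010 at its stop. Pushing it in takes about 0.9 N to start, 2.4 N at half way (5 mm) and 3.9 N just before the stop.
- nose_tip (a point): The tip of the nose, on its end; moves in with the nose.
- turntable: Wooden carousel 210 mm across, turns freely at the least push. Origin on its axis at bench height, z up; disc top at 30 mm. 70 mm from the axis: two square steel tube sockets (bore 22 mm, rims at 96 mm), the pen's along x, the wooden-handled tool's 120 degrees counter-clockwise; a jar at 240 degrees. Post with wooden ball on the axis, top at 99 mm.
- dock_face: Sloping face of the black charging cradle (fixed), 116 mm up the slope (x) by 105 mm (y). Origin at its centre, 52 mm above the bench; z is the outward normal, 25 degrees from vertical, leaning over the low front edge. Front and side edges are raised up to 9 mm. Brass contacts 1 mm proud: a round one, 22 mm, ringed by small beads, at y = +22 mm; a square one, 22 mm, at y = -22 mm.
- contact (a point): Centre of the top of the round contact; axes as dock_face (z = outward normal).
- stripper: Stripping tool with a turned round wooden handle, standing in the other carousel socket, top 162 mm above the bench. Origin at its lower end, z along it. Bystander.
- jar: Small round jar, 48 mm across, 45 mm high, loose on the carousel. Origin under its centre, z up. Bystander.
- comb: Chrome comb, 180 by 28 by 5 mm, lying flat along x in the middle of the bench. Origin under its centre. Bystander.
- slicker: Black slicker brush, head 55 by 95 mm, handle to -x, pins up, 30 mm high. Origin under the head's centre. Bystander.
- wood_brush: Small wooden brush, 100 by 45 by 30 mm, bristles down. Origin under its centre. Bystander.
- clipper: Cordless clipper, about 170 by 44 by 36 mm, lying beyond the work area. Origin under its middle. Bystander.
Not all that is in view belongs to the job. Leave any purple or red look-alike of the pen alone.

How it is judged:
On the way:
1. the pen is held by the fingers, lifted clear of its socket (z of pen in the frame of turntable above 0.098 m and contact force between the fingers and pen above 1 N and contact force between pen and turntable below 0.05 N), for 0.2 s.
At the end, for the whole second after the job is handed in: The fingers still hold the pen, at rest, its nose tip within 7 mm of the centre of the round contact, the pen within about 8.5 degrees (0.15 rad) of square to the sloping face, the nose pushed in 2 to 8.5 mm of its 10 mm, with 0.6 to 6 N on the cradle and nothing else carrying the pen (distance between nose_tip and contact below 0.007 m and angle between the z axis of pen and the z axis of dock_face, either way round below 0.15 rad and value of joint nose between 0.002 and 0.0085 m and contact force between pen and dock_face between 0.6 and 6 N and contact force between the fingers and pen above 1 N and contact force between pen and turntable below 0.05 N and linear speed of pen below 0.02 m/s); the arm keeps its last pose, push and grip.
It fails at once if the pen is pressed hard on the cradle (over 15 N) (contact force between pen and dock_face above 15 N).
It fails at once if the jar or the stripping tool is knocked over (angle between any of jar, stripper's own z axis and vertical above 0.5 rad).
It fails at once if the comb, a brush or the clipper is moved more than 25 mm (distance of any of comb, slicker, wood_brush, clipper from where it was at the start of the episode above 0.025 m).
It also fails if it takes over 38 s, if anything falls off the work surface, if the arm or the gripper's body presses on something with over 40 N, if the wrist force passes 120 N, or if a joint passes its speed limit or range.

ROBOT

A 6-joint arm with a two-finger parallel gripper is mounted at the origin on the work surface. World frame = base frame: x ahead of the robot, y to its left, z up, the work surface at z = 0. Lengths are in m, angles in rad, forces in N, time in s.
With the tool pointing down it reaches from about 0.25 to 0.725 m from the base axis. Payload 4 kg.
Tool frame: the origin (TCP) lies midway between the tips of the shut fingers; the grasp point (between the pads) lies 19 mm behind it; z points along the fingers, y is the line along which they close (so a half turn about z gives the same grasp; the last joint's range is limited). The gripper opens to 85 mm and grips with 20 to 120 N. Pads are 22 mm wide; open, the fingers measure 114 mm over their backs; the gripper's body (76 mm by 85 mm) begins 54 mm behind the grasp point. The pads swing forward as they close: fully open they stand 13 mm farther back than shut.
Start: joints at [-1.26, 0.241, 0.005, 1.335, 0, 1.571], TCP at [0.153, -0.476, 0.231] pointing down, gripper open.
Joint ranges: [-2.72, 2.72], [-1.05, 1.87], [-1.09, 1.28], [-1.99, 2.15], [-1.42, 1.44], [-3.14, 3.14]. Speed limits (rad/s): [2.79, 2.79, 3.14, 3.14, 3.14, 3.14].

INTERFACE

Orientations are given as a unit quaternion [w, x, y, z].
In Python, from bench import arm, status, viewer, order gives the robot as it stands. The module is installed in compiled form; this text tells all that it offers. Calls block until the motion is done:
- arm.move_ptp(position, orientation): joint-space move of the TCP to a pose.
- arm.servo_line(position, rate=0.15, rot=None, force_limit=None): straight line of the TCP; rot=None keeps the orientation; rate is the mean speed in m/s. With force_limit (N) it stops when the force on the tool has changed by that much, and returns True; else False.
- arm.move_j(angles): joint-space move.
- arm.move_gripper(opening, strength=None): finger opening in m; strength is the grip in N (None keeps the last); returns when the fingers have stopped.
- arm.sleep(seconds).
- arm.inverse_kinematics(position, orientation): joint angles nearest the present ones, or None.
- status.sense(): the state.
- viewer.read_camera(name): name is "side" or "top" or "wrist"; returns a dict with "frame" (480x640x3 uint8, red, green, blue), "intrinsics" (3x3 intrinsics, pixels), "k1" (the pictures are not rectified: a ray, as slopes to the right and down, at radius r is drawn at 1 + k1 r^2 times it, then the intrinsics apply), "cam_to_world" (4x4, takes a point from camera to world coordinates). Camera axes: x right, y down, z forward; pixel columns grow to the right and rows downward; lengths in m; the calibration is good to about 2 mm. A picture is of the moment at which its call begins. There is no depth.
A pose or a line that the arm cannot do raises arm.Unreachable and nothing moves.
- order.sign_off(): hands the job in; it is judged then, once.
The state is a dict: "time_s": time; "qpos": joint angles; "dq": joint speeds; "joint_torque": joint torques, N m; "tool_pos": TCP position; "ee_rot": TCP orientation; "ft_force": force on the tool from outside, world axes, zero at the start; "moment": the same for the moment, N m; "opening": finger opening in m; "gripper_force": force on a finger pad.
Only numpy, scipy, OpenCV 4.12 (cv2) and the standard library are available. Lean on these libraries where they do the work, as an engineer would, in place of code of your own. Each camera call takes 0.05 s, during which the arm holds its last target. There are 200 camera calls.

## Working session

There is one attempt and no reset: what is moved stays moved. The work goes in short steps, each a Python script; the robot and the scene stay as the last script left them, time stands still between calls to the robot, and variables do not carry over. Pictures are saved under pics/ and viewed, at most 10 in all, crops included, and the job is handed in when it is done.

```bash
mkdir -p pics; cat > h.py <<'E'
import numpy as np, cv2
from bench import arm, status, viewer, order
from scipy.spatial.transform import Rotation as R
def cam(n, save=None):
    c=viewer.read_camera(n)
    if save: cv2.imwrite('pics/'+save, c["frame"][:,:,::-1])
    return c
def ray(c,uv):
    K=np.array(c["intrinsics"]);k=c["k1"]
    d=np.array([(uv[0]-K[0,2])/K[0,0],(uv[1]-K[1,2])/K[1,1]]);s=d.copy()
    for _ in range(30): s=d/(1+k*(s@s))
    T=np.array(c["cam_to_world"]);v=T[:3,:3]@np.r_[s,1]
    return T[:3,3],v/np.linalg.norm(v)
def onz(c,uv,z):
    o,v=ray(c,uv);return o+v*(z-o[2])/v[2]
def tri(*cu):
    A=np.zeros((3,3));b=np.zeros(3);L=[ray(c,u) for c,u in cu]
    for o,v in L:
        P=np.eye(3)-np.outer(v,v);A+=P;b+=P@o
    p=np.linalg.solve(A,b)
    return p,[np.linalg.norm(np.cross(p-o,v)) for o,v in L]
def proj(c,p):
    T=np.array(c["cam_to_world"]);q=T[:3,:3].T@(np.asarray(p)-T[:3,3]);s=q[:2]/q[2];s=s*(1+c["k1"]*(s@s))
    K=np.array(c["intrinsics"]);return np.array([K[0,0]*s[0]+K[0,2],K[1,1]*s[1]+K[1,2]])
def quat(M):
    q=R.from_matrix(M).as_quat();return [q[3],q[0],q[1],q[2]]
E
python3 - <<'E'
from h import *
import pickle
D={}
for n in("top","side","wrist"):
    D[n]=cam(n,n+'0.png');print(n,np.round(D[n]["cam_to_world"],3).tolist(),D[n]["k1"],np.round(D[n]["intrinsics"]).tolist())
pickle.dump(D,open('d0.pkl','wb'))
s=status.sense();print({k:np.round(v,3).tolist() for k,v in s.items()})
E
```

```text
top [[-0.029, -0.98, 0.199, 0.228], [-1.0, 0.029, -0.002, 0.024], [-0.004, -0.199, -0.98, 1.742], [0.0, 0.0, 0.0, 1.0]] -0.04903326497163498 [[608.0, 0.0, 320.0], [0.0, 608.0, 236.0], [0.0, 0.0, 1.0]]
side [[0.944, -0.25, 0.215, 0.205], [-0.33, -0.694, 0.64, -0.987], [-0.011, -0.675, -0.737, 1.235], [0.0, 0.0, 0.0, 1.0]] -0.131985620960107 [[614.0, 0.0, 311.0], [0.0, 614.0, 244.0], [0.0, 0.0, 1.0]]
wrist [[0.306, -0.914, -0.265, 0.22], [-0.952, -0.295, -0.083, -0.455], [-0.003, 0.278, -0.961, 0.374], [0.0, 0.0, 0.0, 1.0]] -0.02129428174459745 [[430.0, 0.0, 319.0], [0.0, 430.0, 240.0], [0.0, 0.0, 1.0]]
{'time_s': 0.15, 'qpos': [-1.26, 0.241, 0.004, 1.335, -0.0, 1.571], 'dq': [0.0, -0.001, 0.003, -0.001, -0.0, 0.002], 'joint_torque': [0.0, -37.263, 25.264, 0.012, -0.0, -0.0], 'tool_pos': [0.153, -0.476, 0.231], 'ee_rot': [-0.001, 0.988, 0.155, -0.0], 'ft_force': [0.139, -0.348, 0.583], 'moment': [0.017, 0.023, -0.004], 'gripper_force': 0.0, 'opening': 0.085}
```

View pics/top0.png

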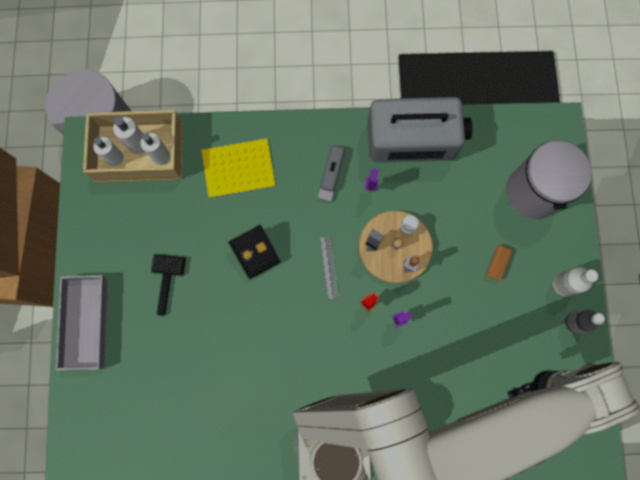

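View pics/side0.png

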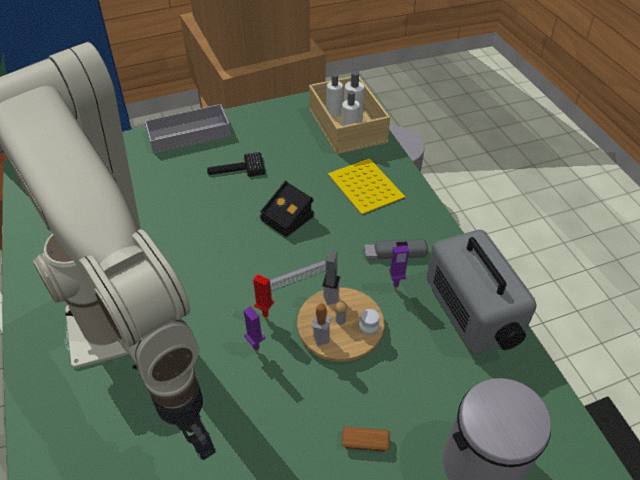

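Top view: the carousel is at (396,246), with a grey pen-like item at (375,240), the wooden-handled tool at (412,263) and the jar at (409,225). The black cradle is at (254,251). Pen candidates are grey (375,240), purple (372,180), purple (402,318) and red (370,301). Only the grey one stands on the carousel with a grey flat-sided grip, so it fits the description. The side view shows it at (332,270) and the cradle contacts at (281,202) and (292,209).

```bash
python3 - <<'E'
from h import *
import pickle
D=pickle.load(open('d0.pkl','rb'));t,s=D['top'],D['side']
print('axis',onz(t,(396,246),.03),onz(s,(341,323),.03))
print('pen',tri((t,(377,237)),(s,(333,255))))
print('c1',tri((t,(247,255)),(s,(281,202))),'c2',tri((t,(261,247)),(s,(292,209))))
for n,u in dict(p1=(372,180),p2=(402,318),r=(370,301)).items(): print(n,onz(t,u,.13))
big=lambda c,x,y,w,h,f:cv2.resize(c["frame"][y:y+h,x:x+w,::-1],None,fx=f,fy=f,interpolation=cv2.INTER_CUBIC)
a=np.vstack([np.hstack([big(t,340,195,100,75,4),big(s,290,235,100,75,4)]),np.hstack([big(t,210,210,100,75,4),big(s,240,165,100,75,4)])])
cv2.imwrite('pics/crop1.png',a)
E
```

```text
axis [ 0.54079213 -0.19540527  0.03      ] [ 0.54000088 -0.20554489  0.03      ]
pen (array([ 0.54164358, -0.12747733,  0.18915384]), [np.float64(0.004547338324434549), np.float64(0.00454733832443468)])
c1 (array([0.52620721, 0.22983505, 0.04170039]), [np.float64(0.0007941823368930142), np.float64(0.0007941823368928497)]) c2 (array([0.54668621, 0.18963289, 0.0445407 ]), [np.float64(8.338148435480013e-05), np.float64(8.338148435477819e-05)])
p1 [ 0.70935512 -0.12649153  0.13      ]
p2 [ 0.32930209 -0.18812299  0.13      ]
r [ 0.37665764 -0.10579746  0.13      ]
```

View pics/crop1.png

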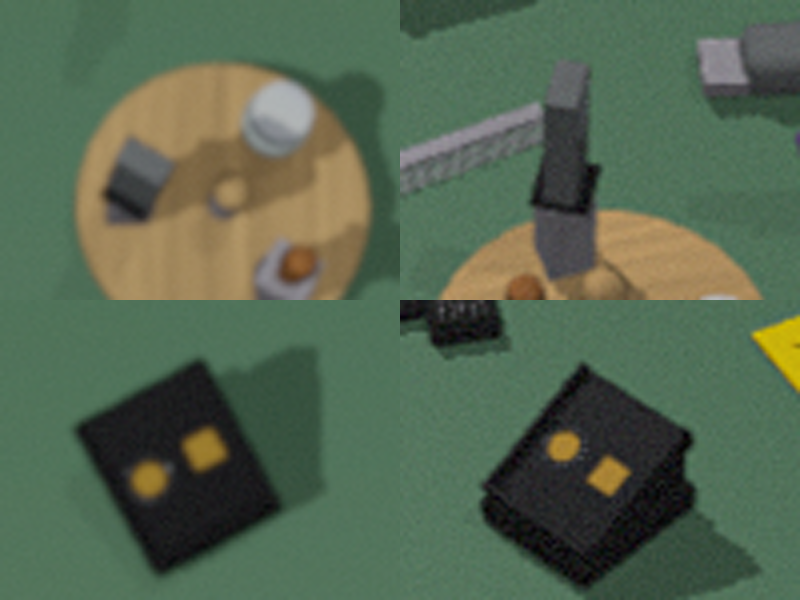

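Enlarged crop: the grey flat-gripped pen stands in its carousel socket, with its top at about (377,237) in the top view. The round contact is at (247,255) and the square one at (261,247). I'll look closer with the wrist camera, from two places each.

```bash
python3 - <<'E'
from h import *
import pickle
W=[]
q=[0,1,0,0]
for p in [(0.52,-0.15,0.31),(0.56,-0.09,0.31),(0.53,0.17,0.26),(0.50,0.24,0.26)]:
    arm.move_ptp(list(p),q); W.append(cam('wrist'))
pickle.dump(W,open('w.pkl','wb'))
a=np.vstack([np.hstack([cv2.resize(W[i]["frame"],(400,300),interpolation=cv2.INTER_AREA) for i in (0,1)]),np.hstack([cv2.resize(W[i]["frame"],(400,300),interpolation=cv2.INTER_AREA) for i in (2,3)])])
cv2.imwrite('pics/w4.png',a[:,:,::-1]);print(status.sense()['time_s'])
E
```

```text
7.725
```

View pics/w4.png

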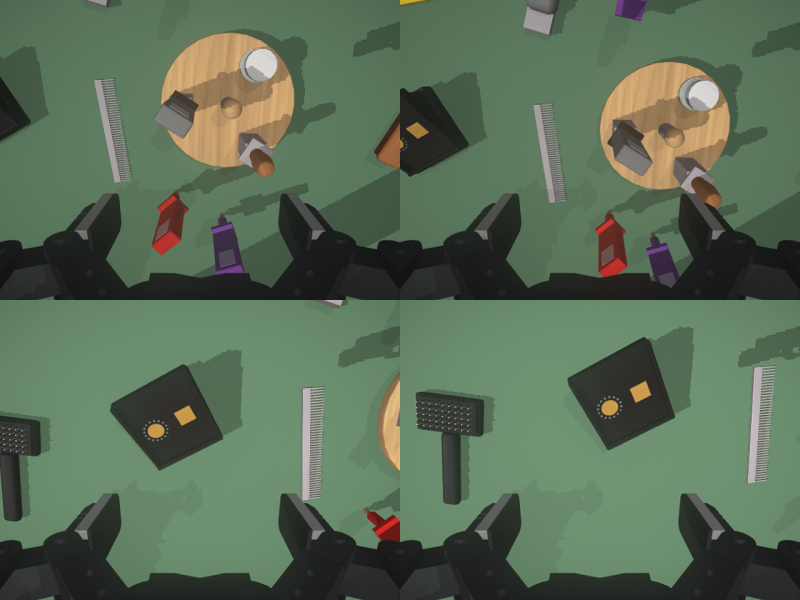

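The wrist views show the carousel with the grey pen at full-resolution pixels near (290,185) in view 0 and (375,245) minus its left offset in view 1, and the round beaded contact in views 2 and 3. Next, an enlarged crop of the pen and a mask of the contacts.

```bash
python3 - <<'E'
from h import *
import pickle
W=pickle.load(open('w.pkl','rb'))
a=[]
for i,(x,y) in ((0,(240,135)),(1,(325,185))):
    a.append(cv2.resize(W[i]["frame"][y:y+100,x:x+100,::-1],(400,400),interpolation=cv2.INTER_CUBIC))
cv2.imwrite('pics/pencrop.png',np.hstack(a))
C=[]
for i in (2,3):
    hsv=cv2.cvtColor(W[i]["frame"],cv2.COLOR_RGB2HSV)
    m=cv2.inRange(hsv,(12,110,90),(30,255,255));m[:,580:]=0;m[330:]=0
    n,l,st,ce=cv2.connectedComponentsWithStats(m)
    o=sorted([(ce[j][0],ce[j][1],st[j][4]) for j in range(1,n) if 100<st[j][4]<3000]);print(i,np.round(o,1).tolist());C.append(o)
P=[tri(*[(W[2+i],C[i][k][:2]) for i in (0,1)]) for k in (0,1)]
print(P); d=P[0][0]-P[1][0];print(np.linalg.norm(d),np.degrees(np.arctan2(d[1],d[0])))
E
```

```text
2 [[249.1, 208.9, 506.0], [295.6, 184.4, 681.0]]
3 [[335.1, 172.0, 542.0], [384.4, 146.4, 729.0]]
[(array([0.52622326, 0.22754305, 0.05341633]), [np.float64(3.886744055778951e-05), np.float64(3.8867440557491705e-05)]), (array([0.54677022, 0.18858551, 0.05418877]), [np.float64(1.8727761732031952e-05), np.float64(1.8727761731986354e-05)])]
0.044050698339021394 117.80803203340692
```

View pics/pencrop.png

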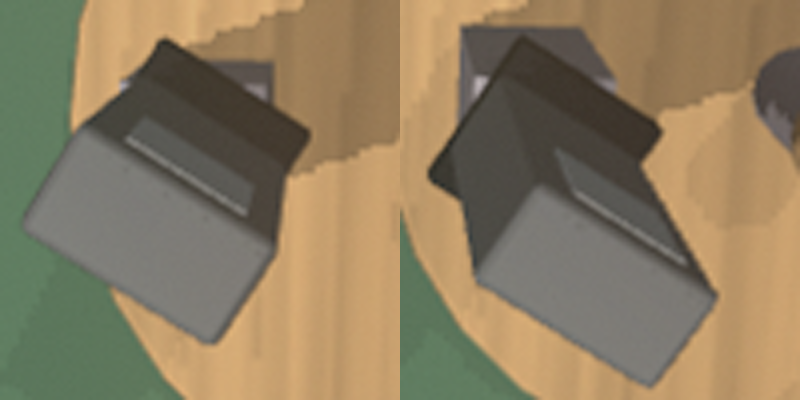

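The pen crop shows the light grey butt face with its four corners clear in both views: (85,128), (275,245), (212,345), (22,225) on the left and (140,185), (315,295), (252,385), (75,278) on the right. The round contact is measured at (0.526, 0.228, 0.053).

```bash
python3 - <<'E'
from h import *
import pickle
W=pickle.load(open('w.pkl','rb'))
A=np.array([(85,128),(275,245),(212,345),(22,225),(165,38),(310,133)])/4+[240,135]
B=np.array([(140,185),(315,295),(252,385),(75,278),(120,35),(262,130)])/4+[325,185]
P=np.array([tri((W[0],a),(W[1],b))[0] for a,b in zip(A,B)]);print(P.round(4))
c=P[:4].mean(0);L=P[1]-P[0]+P[2]-P[3];S=P[3]-P[0]+P[2]-P[1]
print(c,np.linalg.norm(L)/2,np.linalg.norm(S)/2,np.degrees(np.arctan2(L[1],L[0])),np.degrees(np.arctan2(S[1],S[0])))
# collar far edge centre, dropped half a collar (18mm) along S
s=S/np.linalg.norm(S);print('collar c',P[4:].mean(0)+.018*s)
q=status.sense()['qpos'];print(np.round(q,2),[round(float(x),3) for x in q])
for yaw in (0,):
    l=L.copy();l[2]=0;l/=np.linalg.norm(l)
    for sg in(1,-1):
        x=sg*l;z=np.array([0,0,-1.]);Q=quat(np.c_[x,np.cross(z,x),z]);print(Q,np.round(arm.inverse_kinematics([c[0],c[1],.14],Q),2))
        for dy in (117.8,):
            y=np.array([np.cos(np.radians(dy)),np.sin(np.radians(dy)),0]);h=np.cross(y,[0,0,1.])
            n=-h*np.sin(np.radians(25))+np.array([0,0,np.cos(np.radians(25))])
            for ps in range(0,360,30):
                x=R.from_rotvec(np.radians(ps)*n).apply(y);Q2=quat(np.c_[x,np.cross(-n,x),-n])
                k=arm.inverse_kinematics([.526+n[0]*.1,.2275+n[1]*.1,.0534+n[2]*.1],Q2);print(ps,None if k is None else np.round(k,2)) if sg==1 else 0
E
```

```text
[[ 0.5603 -0.1163  0.1901]
 [ 0.5423 -0.145   0.1907]
 [ 0.5269 -0.1352  0.1918]
 [ 0.5456 -0.1062  0.1921]
 [ 0.5676 -0.1205  0.0957]
 [ 0.5492 -0.15    0.1038]]
[ 0.54377467 -0.1256685   0.1911483 ] 0.0341677072737173 0.018043260062401312 -122.4820220711162 146.5671525970613
collar c [ 0.54345289 -0.1253785   0.10133746]
[ 0.45  0.34  0.22  1.45 -0.   -2.69] [0.448, 0.342, 0.217, 1.446, -0.001, -2.694]
[np.float64(0.0), np.float64(-0.4811263100525967), np.float64(0.8766512840207173), np.float64(0.0)] [-0.23  0.41 -0.    1.16  0.   -1.23]
0 [ 0.38  0.08 -0.55  0.52  0.05  1.47]
30 [ 0.38  0.08 -0.55  0.52  0.05  0.95]
60 [ 0.38  0.08 -0.55  0.52  0.05  0.42]
90 [ 0.38  0.08 -0.55  0.52  0.05 -0.1 ]
120 [ 0.38  0.08 -0.55  0.52  0.05 -0.62]
150 [ 0.38  0.08 -0.55  0.52  0.05 -1.15]
180 [ 0.38  0.08 -0.55  0.52  0.05 -1.67]
210 [ 0.38  0.08 -0.55  0.52  0.05 -2.19]
240 [ 0.38  0.08 -0.55  0.52  0.05 -2.72]
270 [ 0.38  0.08 -0.55  0.52  0.05  3.04]
300 [ 0.38  0.08 -0.55  0.52  0.05  2.52]
330 [ 0.38  0.08 -0.55  0.52  0.05  2.  ]
[np.float64(0.0), np.float64(0.8766512840207173), np.float64(0.4811263100525967), np.float64(0.0)] [-0.23  0.41 -0.    1.16  0.    1.91]
```

```bash
python3 - <<'E'
from h import *
import pickle
Q=[0,-.48113,.87665,0]; c=np.array([.5437,-.1256])
arm.move_gripper(.06)
arm.move_ptp([*c,.24],Q)
b=arm.servo_line([*c,.132],rate=.12,force_limit=8);print('hit',b,status.sense()['tool_pos'])
if not b:
    arm.move_gripper(0,60)
    s=status.sense();print(s['opening'],s['gripper_force'],np.round(s['ft_force'],2))
    arm.servo_line([*c,.255],rate=.1); arm.sleep(.25)
    s=status.sense();print(s['opening'],s['gripper_force'],np.round(s['ft_force'],2),s['time_s'],s['tool_pos'])
    D={n:cam(n) for n in('side','wrist','top')};D['s']=s;pickle.dump(D,open('lift.pkl','wb'))
    f=D['side']["frame"];u=proj(D['side'],[*c,.2]).astype(int);print(u)
    a=cv2.resize(f[max(u[1]-75,0):u[1]+75,u[0]-50:u[0]+50],(400,600),interpolation=cv2.INTER_CUBIC)
    w=cv2.resize(D['wrist']["frame"],(400,300))
    cv2.imwrite('pics/lift.png',np.hstack([a,np.vstack([w,cv2.resize(D['wrist']["frame"][280:480,190:450],(400,300))])])[:,:,::-1])
E
```

```text
hit False [ 0.5443615  -0.12558727  0.13282186]
0.019518103051391286 58.689603209495544 [-0.41 -1.06  3.15]
0.01936915778375439 58.47712576389313 [-0.77 -0.   -1.15] 12.6 [ 0.54351566 -0.12556082  0.25457856]
[331 251]
```

View pics/lift.png

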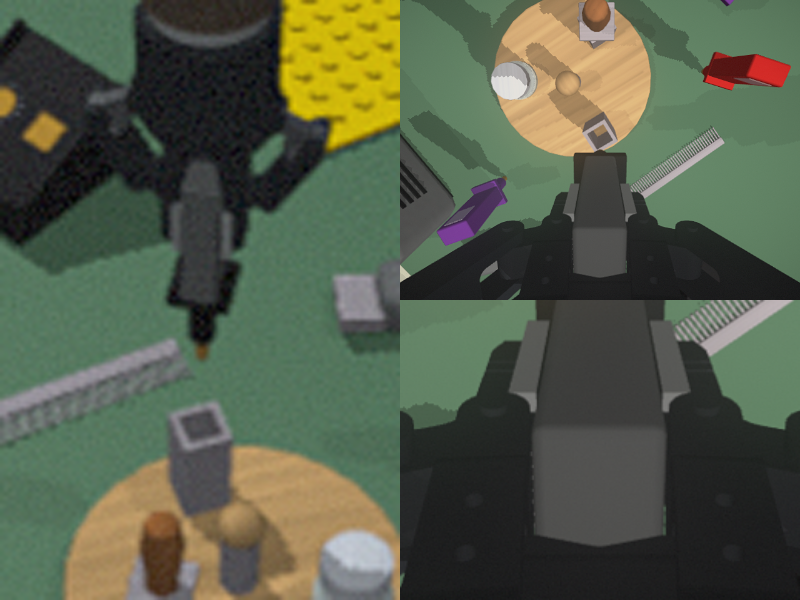

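The pen is held and clear: its nose tip is at side-view pixel about (331,265), above the empty socket, with the tool and jar still upright. Next it goes to a standoff over the round contact. I'll check there with the side camera, relative to the contact.

```bash
cat >> h.py <<'E'
yw=np.radians(117.8);dy=np.array([np.cos(yw),np.sin(yw),0]);dh=np.cross(dy,[0,0,1.])
n=-dh*np.sin(np.radians(25))+np.array([0,0,np.cos(np.radians(25))])
dx=np.cross(dy,n)
x_=R.from_rotvec(np.radians(150)*n).apply(dy);QD=quat(np.c_[x_,np.cross(-n,x_),-n])
C=np.array([.5262,.2275,.0534]);d0=.0965
E
python3 - <<'E'
from h import *
import pickle
D=pickle.load(open('lift.pkl','rb'));print('lift tip exp',proj(D['side'],[.5435,-.1256,.2546-d0]),'butt',proj(D['side'],[.5435,-.1256,.2546-d0+.156]))
arm.move_ptp((C+n*(d0+.07)).tolist(),QD)
arm.servo_line((C+n*(d0+.02)).tolist(),rate=.1);arm.sleep(.3)
s=status.sense();Rm=R.from_quat(np.r_[s['ee_rot'][1:],s['ee_rot'][0]]).as_matrix()
tip=np.array(s['tool_pos'])+Rm[:,2]*d0
print(s['time_s'],'tip rel contact in face',[float(round((tip-C)@a,4)) for a in(dx,dy,n)],'ft',np.round(s['ft_force'],2),'ang',np.degrees(np.arccos(-Rm[:,2]@n)))
c=cam('side');pickle.dump((c,s,tip),open('st.pkl','wb'))
u=proj(c,C);print('contact',u,'tip',proj(c,tip),'butt',proj(c,tip-Rm[:,2]*.156))
x,y=(u-[40,40]).astype(int);print(x,y)
a=cv2.resize(c["frame"][y:y+60,x:x+80],(800,600),interpolation=cv2.INTER_CUBIC);cv2.imwrite('pics/st.png',a[:,:,::-1])
E
```

```text
lift tip exp [331.37072616 263.69489568] butt [332.35637199 215.77859909]
14.9583 tip rel contact in face [0.0007, -0.0001, 0.0205] ft [ 0.39 -0.35 -0.45] ang 0.07395673440808641
contact [280.77979365 199.59060984] tip [278.42277088 196.11765197] butt [257.38833875 168.74194623]
240 159
```

View pics/st.png

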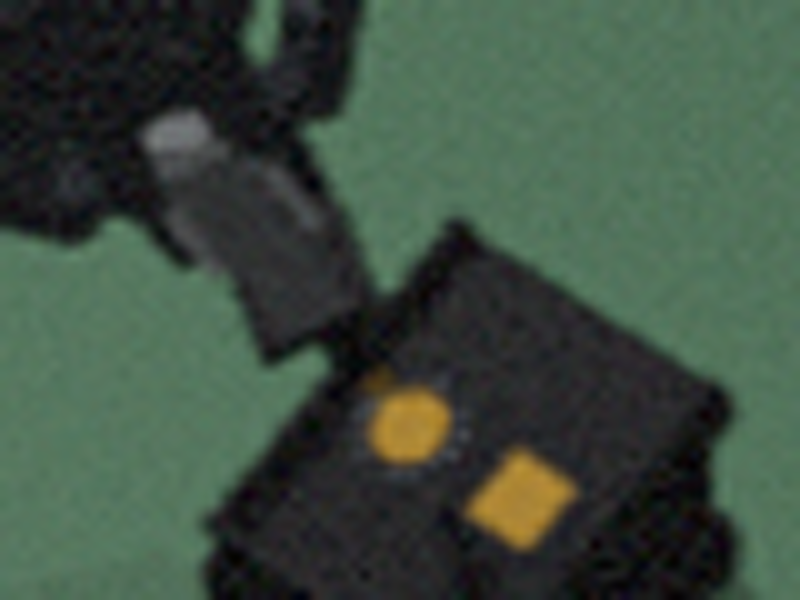

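The side view shows the pen's collar and nose, with the nose end at about (278,198), over the round contact at (280.5,201). This matches the predicted offset to within 1 px. Now I'll press slowly, checking the force.

```bash
python3 - <<'E'
from h import *
def f():
    v=[]
    for _ in range(10): arm.sleep(.03);v.append(np.array(status.sense()['ft_force'])@n)
    return np.mean(v),np.std(v)
f0=f()[0];print('base',f0)
def rep(t):
    s=status.sense();z=s['ee_rot'];zt=R.from_quat(np.r_[z[1:],z[0]]).as_matrix()[:,2];tip=np.array(s['tool_pos'])+zt*d0
    print(t,round(s['time_s'],2),'depth',round(float((tip-C)@n)*1e3,2),'lat',np.round([(tip-C)@dx*1e3,(tip-C)@dy*1e3],2),'F',np.round(np.array(f())-[f0,0],2))
arm.servo_line((C+n*(d0+.006)).tolist(),rate=.03);rep('near')
for k in (3,1,0,-1,-2,-3,-4,-5,-6):
    h=arm.servo_line((C+n*(d0+k*1e-3)).tolist(),rate=.01,force_limit=4);rep((k,h))
    if h or f()[0]-f0>2.1: break
E
```

```text
base -1.3109908473862217
near 15.96 depth 5.78 lat [-0.21  0.01] F [0.24 0.67]
(3, False) 16.74 depth 2.89 lat [-0.14  0.02] F [0.42 0.47]
(1, False) 17.76 depth 0.9 lat [-0.14  0.  ] F [0.24 0.59]
(0, False) 18.68 depth -0.08 lat [-0.11  0.02] F [0.36 0.61]
(-1, False) 19.59 depth -0.97 lat [ 0.16 -0.  ] F [1.39 0.59]
(-2, False) 20.51 depth -2.02 lat [ 0.11 -0.  ] F [1.85 0.48]
(-3, False) 21.43 depth -3.01 lat [ 0.11 -0.  ] F [2.05 0.48]
(-4, False) 22.34 depth -4.04 lat [0.03 0.  ] F [2.34 0.38]
```

```bash
python3 - <<'E'
from h import *
arm.servo_line((C+n*(d0-.005)).tolist(),rate=.01);arm.sleep(.6)
v=[]
for _ in range(15): arm.sleep(.03);s=status.sense();v.append(np.array(s['ft_force'])@n)
print(np.mean(v)+1.31,s['time_s'],s['opening'],s['gripper_force'])
c=cam('side');x,y=240,159
a=cv2.resize(c["frame"][y:y+60,x:x+80],(800,600),interpolation=cv2.INTER_CUBIC);cv2.imwrite('pics/end.png',a[:,:,::-1])
E
```

```text
2.5043041778349098 24.3583 0.01919136149440665 58.851245641708374
```

View pics/end.png

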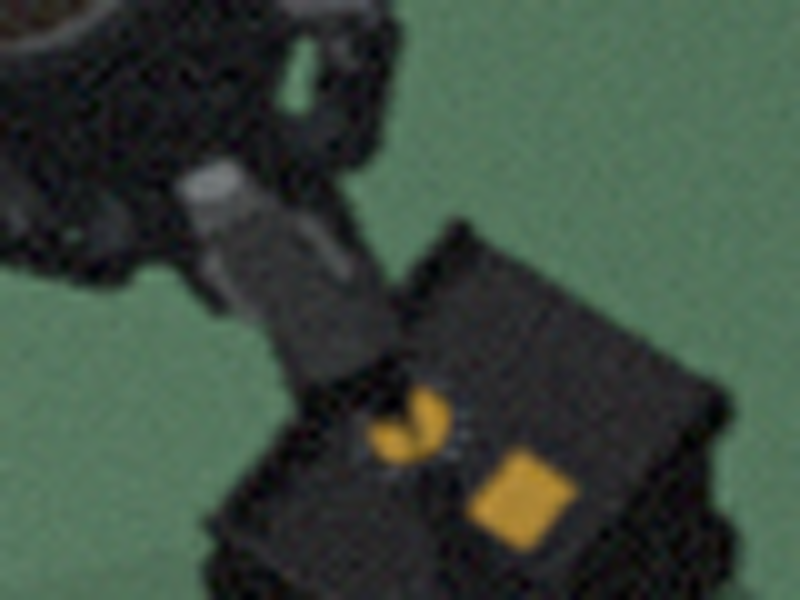

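The nose ends on the middle of the round contact, at about (281,201). Pressing force is about 2.4 N, which puts the nose about half way in. Handing in.

```bash
python3 -c "
from bench import order
print(order.sign_off())"
```

```text
the job is handed in; nothing more can be done
None
```

The job is handed in with the gripper still holding the pen square on the middle of the round contact, pressing at about 2.5 N with the nose about half way in; the hand-in returned no verdict.

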